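# Open the specimen chamber beside the microscope

## Task

Open the specimen chamber, the white bench unit with the wide black cover and round window: slide its small thumb latch sideways along its slot so that the sprung cover pops up, and let it swing fully open. Leave the battery unit, the look-alike with the narrow ribbed cover, shut.

Things in the scene. Friction and masses are not known exactly. Their poses are not given: they have to be found in the camera images.
- chamber: Specimen chamber, on the left or right: white housing fixed to the bench, 150 (x) by 140 (y) by 55 mm high; black cover 80 by 116 by 6 mm on top with a round window 56 mm across. Origin: centre of the underside, z up, +x from latch to hinge (roughly away from the robot), +y the latch's opening direction. Cover's free edge at x -22 mm, hinge at x +58 mm; the flat deck before x -22 carries only the latch.
- chamber_thumb (a point): Centre of the top of the chamber's latch knob: aluminium block 16 (chamber x) by 12 mm (y), top 80.5 mm above the bench, sides clear down to 64 mm; below lie a foot 22 by 16 mm and a flat tongue reaching 28 mm to +x. Latched: x -54, y -8 mm (up to -6) in the chamber's frame. Slides along chamber +y, 16 mm in all, against a 1.5 to 4 N spring; frees the cover after about 9 mm; springs back when let go.
- chamber_cover (a joint): Angle of the chamber's cover, rad: 0 shut, grows as it swings up about its edge far from the latch; 1.75 is the fully open stop. Its spring opens it by itself in about a second once the latch frees it.
- battery_cover (a joint): Angle of the battery unit's cover, rad, 0 shut. The battery unit is the same white housing with the same latch but a narrow cover, 80 mm by 58 mm, with four grey ribs and no window. Leave it shut.
Mind the look-alikes: they are no part of the job. What is shaped like the chamber but purple is not meant. Leave any turquoise look-alike of the part that bears battery_cover alone.

How it is judged:
By the outcome, as a careful person would: the job done as asked, in the order asked, and still so for the second after the job is handed in, with the robot touching nothing.
It also fails if it takes over 29 s, if anything falls off the work surface, if the arm or the gripper's body presses on something with over 40 N, if the wrist force passes 120 N, or if a joint passes its speed limit or range.

## Robot

A 7-joint arm with a two-finger parallel gripper is mounted at the origin on the work surface. World frame = base frame: x ahead of the robot, y to its left, z up, the work surface at z = 0. Lengths are in mm, angles in rad, forces in N, time in s.
With the tool pointing down it reaches from about 400 to 850 mm from the base axis. Payload 4.5 kg.
Tool frame: the origin (TCP) lies midway between the tips of the shut fingers; the grasp point (between the pads) lies 19 mm behind it (ctrl.grasp_offset is the distance from the TCP to the grasp point, in mm); z points along the fingers, y is the line along which they close (so a half turn about z gives the same grasp; the last joint's range is limited). The gripper opens to 85 mm and grips with 20 to 120 N. Pads are 22 mm wide; open, the fingers measure 114 mm over their backs; the gripper's body (76 mm by 85 mm) begins 54 mm behind the grasp point. The pads swing forward as they close: fully open they stand 13 mm farther back than shut.
Start: joints at [1.344, 0.689, -0.195, 1.565, 0.157, 0.902, -0.215], TCP at [161.187, -603.882, 231.317] pointing down, gripper open.
Joint ranges: [-3.01, 3.01], [-0.46, 2.08], [-1.47, 1.51], [0.13, 2.56], [-1, 4.14], [0.04, 2.09], [-2.66, 2.66]. Speed limits (rad/s): [2.57, 2.57, 3.14, 3.14, 3.14, 3.14, 3.14].

## Interface

Orientations are given as a rotation vector (axis times angle).
In Python, from rig import ctrl gives the robot as it stands. The module is installed in compiled form; this text tells all that it offers.
- The arm moves only by the tool apply_moves, never from a script. Its argument "targets" is a list of rows, each an object of numbers: "x", "y", "z": the shift along the tool's x, y, z each as a share of 500 mm, from -1 to 1; "roll": the turn about the tool's z as a share of pi rad, from -1 to 1. A call has exactly 8 rows; each row is the pose to reach, as a shift and turn from the pose commanded when the call began, along the tool's axes at that moment, turning the shorter way round; what a row does not reach only later rows make up. A row lasts 1/12 s, in which the tool goes at most 41.7 mm and 7.16 degrees, less where a joint would pass 70% of its speed; a pose out of reach is approached as far as the arm can. A call with a number of a shift or a turn outside -1 to 1 is refused whole. A call with a gripper value outside its range is refused whole. "grip" is the opening, from -1 (shut) to 1 (fully open), so that 0 is half open, set as the call begins (left out, the last holds). The fingers move at their own pace and stop on an object; "newtons" is the grip in N (left out, the last holds). Time passes only in rows, so rows that repeat a pose let the fingers close, or fill a call up. It gives the time, the measured TCP pose, the force, the opening and the grip force at its end, in the units of the state.
- ctrl.read_state(): the state, without advancing time (a new reading comes with each control period).
- ctrl.read_camera(name): name is "side" or "top" or "wrist"; returns a dict with "image" (384x512x3 uint8, red, green, blue), "range_z" (384x512 float32, mm along the optical axis (not along the pixel's ray), 0 where there is no reading), "camera_matrix" (3x3 intrinsics, pixels), "origin" and "attitude" of the camera in the world. Camera axes: x right, y down, z forward; pixel columns grow to the right and rows downward; lengths in mm; the calibration is good to about 2 mm. A picture is of the moment at which its call begins.
- ctrl.close_job(): hands the job in; it is judged then, once.
The state is a dict: "time": time; "joint_pos": joint angles; "joint_velocities": joint speeds; "tau": joint torques, N m; "position": TCP position; "tcp_rot": TCP orientation; "wrist_force": force on the tool from outside, world axes, zero at the start; "wrist_torque": the same for the moment, N m; "finger_gap": finger opening in mm; "gripper_force": force on a finger pad.
Only numpy, scipy, OpenCV 4.12 (cv2) and the standard library are available. Lean on these libraries where they do the work, as an engineer would, in place of code of your own. Each camera call takes 0.05 s, during which the arm holds its last target. There are 200 camera calls.

## Working session

There is one attempt and no reset: what is moved stays moved. The work goes in short steps, Python scripts to look and compute and a tool call to move; the robot and the scene stay as the last step left them, time stands still between calls to the robot, and variables do not carry over. Pictures are saved under pics/ and viewed, at most 10 in all, crops included, and the job is handed in when it is done.

Besides the shell and the picture viewer there is one more tool, called after "Emit:" in YAML: its name, and indented under it one key for each argument. apply_moves: Moves the arm, as the interface text tells. Its arguments: {"type":"object","properties":{"targets":{"type":"array","items":{"type":"object","properties":{"x":{"type":"number"},"y":{"type":"number"},"z":{"type":"number"},"roll":{"type":"number"}}}},"grip":{"type":"number"},"newtons":{"type":"number"}},"required":["targets"]}

```bash
mkdir -p pics
cat > h.py <<'E'
import numpy as np, cv2
from scipy.spatial.transform import Rotation as R
from rig import ctrl
def cam(n):
    c=ctrl.read_camera(n)
    A=np.array(c['attitude'],float)
    c['R']=A if A.shape==(3,3) else R.from_rotvec(A).as_matrix()
    return c
def pts(c):
    K=np.array(c['camera_matrix']);z=c['range_z'];v,u=np.mgrid[:z.shape[0],:z.shape[1]]
    P=np.stack([(u-K[0,2])/K[0,0]*z,(v-K[1,2])/K[1,1]*z,z],-1)
    return P@c['R'].T+np.array(c['origin'])
def save(n,im): cv2.imwrite('pics/'+n,cv2.cvtColor(im,cv2.COLOR_RGB2BGR))
E
python3 - <<'E'
from h import *
s=ctrl.read_state();print(s)
c=cam('top');print(c['origin'],c['attitude'],c['camera_matrix']);save('top.png',c['image']);np.savez('top.npz',im=c['image'],P=pts(c))
c=cam('side');print(c['origin'],c['attitude']);save('side.png',c['image']);np.savez('side.npz',im=c['image'],P=pts(c))
E
```

```text
{'time': 0.0, 'joint_pos': array([ 1.34379353,  0.6900056 , -0.19449526,  1.56638675,  0.15729222,
        0.90248551, -0.2151178 ]), 'joint_velocities': array([-2.86486642e-04, -7.61890974e-04, -1.91070722e-03, -8.20685630e-04,
       -2.10671725e-05,  2.68298488e-04, -2.35935639e-04]), 'tau': array([-6.91409550e-04, -5.39614749e+01, -1.26692031e+00, -1.58541334e+01,
        9.11593088e-03,  9.33857344e-03, -7.21691805e-06]), 'position': array([ 160.92968024, -603.23251643,  230.45869692]), 'tcp_rot': array([-3.11306926e+00, -4.08348599e-01,  6.05749350e-04]), 'wrist_force': array([-0.28194046,  0.41561789,  0.42601989]), 'wrist_torque': array([ 0.01268452, -0.0232174 , -0.00132711]), 'gripper_force': 0.0, 'finger_gap': 85.40981922127025}
[ 377.53669016  -45.86610923 1105.17636892] [-2.13865603  2.16080706 -0.17697613] [[398.02045696   0.         264.65205747]
 [  0.         398.02045696 188.94638366]
 [  0.           0.           1.        ]]
[439.16052557 765.42628201 553.8325317 ] [-0.21305608  2.6799887  -1.51874183]
```

View pics/top.png

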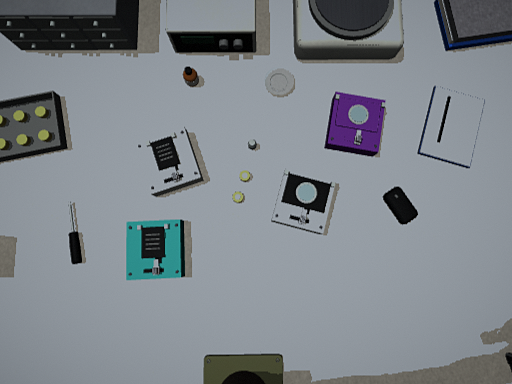

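View pics/side.png

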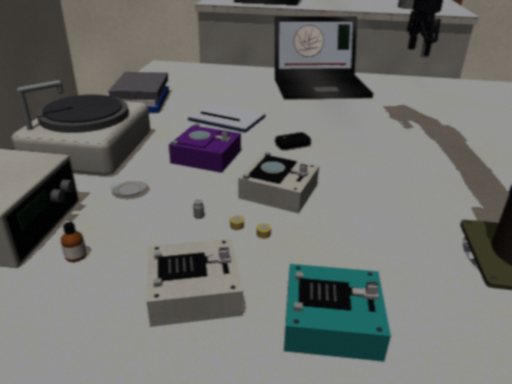

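Candidates in the top view are the white unit with the window (304,203), purple look-alike (356,123), white ribbed battery unit (172,163) and turquoise ribbed unit (155,248). By the description it is the one at (304,203). I'll check it in a crop and measure it.

Run:
```python
from h import *
d=np.load('top.npz');im,P=d['im'],d['P']
sub=im[160:245,260:350];save('crop.png',cv2.resize(sub,None,fx=6,fy=6,interpolation=cv2.INTER_CUBIC))
Z=P[...,2];m=np.zeros(Z.shape,bool);m[160:245,260:350]=1
print(np.median(Z[230:240,265:270]))
t=m&(Z>40)&(Z<95)
r=cv2.minAreaRect(P[t][:,:2].astype(np.float32));print(r,cv2.boxPoints(r))
k=m&(Z>71)&(Z<90)
v,u=np.nonzero(k);print(len(u),u.min(),u.max(),v.min(),v.max())
print(np.c_[u,v,P[k].round(1)][:60])
hs=im.max(-1).astype(int)
b=m&(hs<60)&(Z>50);r=cv2.minAreaRect(P[b][:,:2].astype(np.float32));print('cover',r)
```

```text
0.5111071741841897
((508.951416015625, -165.49517822265625), (140.3824920654297, 150.19921875), 74.54718017578125) [[ 417.86456 -213.13913]
 [ 562.6341  -253.15894]
 [ 600.03827 -117.85123]
 [ 455.26874  -77.83142]]
31 300 305 216 221
[[ 301.   216.   460.9 -153.9   83.1]
 [ 302.   216.   460.9 -156.5   83.2]
 [ 303.   216.   461.2 -159.5   79.3]
 [ 304.   216.   461.2 -162.2   78.8]
 [ 305.   216.   461.2 -164.8   78.1]
 [ 301.   217.   458.7 -154.4   77.8]
 [ 302.   217.   458.5 -156.7   81.1]
 [ 303.   217.   458.3 -159.    83.2]
 [ 304.   217.   458.4 -161.8   81.1]
 [ 305.   217.   458.1 -164.    84.5]
 [ 301.   218.   456.1 -154.2   79.1]
 [ 302.   218.   455.8 -156.5   82. ]
 [ 303.   218.   455.8 -159.1   81.7]
 [ 304.   218.   455.9 -161.8   80.6]
 [ 305.   218.   455.9 -164.6   79.2]
 [ 300.   219.   454.  -152.2   73. ]
 [ 301.   219.   453.4 -154.1   80. ]
 [ 302.   219.   453.1 -156.3   83.2]
 [ 303.   219.   453.2 -159.1   81.6]
 [ 304.   219.   453.2 -161.6   81.7]
 [ 305.   219.   453.2 -164.3   80.8]
 [ 300.   220.   450.7 -151.2   82. ]
 [ 301.   220.   450.6 -153.6   83.8]
 [ 302.   220.   450.7 -156.4   82. ]
 [ 303.   220.   450.6 -159.    81.9]
 [ 304.   220.   450.5 -161.3   84. ]
 [ 300.   221.   448.5 -151.7   76.7]
 [ 301.   221.   448.2 -153.9   80.8]
 [ 302.   221.   448.1 -156.3   82. ]
 [ 303.   221.   448.4 -159.4   77. ]
 [ 304.   221.   448.1 -161.5   81.4]]
cover ((460.7427978515625, -149.21707153320312), (130.78543090820312, 230.89791870117188), 68.36505126953125)
```

View pics/crop.png

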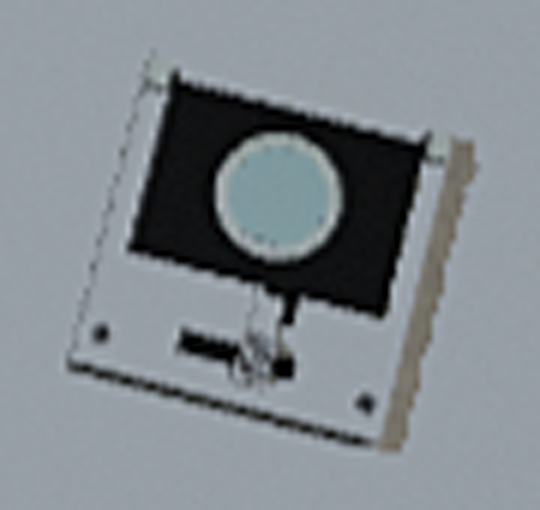

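The crop confirms it: black cover with a round window at (280,195) in the crop. The latch knob is at (258,360), at the right-hand end of a slot that runs to the left (+y). The knob measures (454.6,-158.6), which matches the position worked out from the housing, with chamber yaw about -15.5°.

Emit:
apply_moves:
  targets:
    - {"x": 0.797,"y": -0.709,"z": 0.16,"roll": 0.169}
    - {"x": 0.797,"y": -0.709,"z": 0.16,"roll": 0.169}
    - {"x": 0.797,"y": -0.709,"z": 0.16,"roll": 0.169}
    - {"x": 0.797,"y": -0.709,"z": 0.16,"roll": 0.169}
    - {"x": 0.797,"y": -0.709,"z": 0.16,"roll": 0.169}
    - {"x": 0.797,"y": -0.709,"z": 0.16,"roll": 0.169}
    - {"x": 0.797,"y": -0.709,"z": 0.16,"roll": 0.169}
    - {"x": 0.797,"y": -0.709,"z": 0.16,"roll": 0.169}
  grip: -0.1

```text
time: 0.77
position: [343.3, -326.8, 181.5]
tcp_rot: [-3.113, 0.423, 0.0]
wrist_force: [0.8, -0.6, 0.1]
finger_gap: 38.2
gripper_force: 0.0
```

Emit:
apply_moves:
  targets:
    - {"x": 0.12,"y": -0.37,"z": 0.1}
    - {"x": 0.12,"y": -0.37,"z": 0.1}
    - {"x": 0.12,"y": -0.37,"z": 0.1}
    - {"x": 0.12,"y": -0.37,"z": 0.1}
    - {"x": 0.12,"y": -0.37,"z": 0.1}
    - {"x": 0.12,"y": -0.37,"z": 0.1}
    - {"x": 0.12,"y": -0.37,"z": 0.1}
    - {"x": 0.12,"y": -0.37,"z": 0.1}

```text
schema error: expected keys x, y, z, roll
```

Run:
```python
from h import *
c=cam('wrist');save('w1.png',c['image']);s=ctrl.read_state();print(s['position'],s['tcp_rot'],s['joint_pos'],s['time'],s['wrist_force'])
P=pts(c);Z=P[...,2];m=(Z>76)&(Z<86)&(np.hypot(P[...,0]-455,P[...,1]+158)<25)
q=P[m];print(m.sum(),q.mean(0),cv2.minAreaRect(q[:,:2].astype(np.float32)))
T=R.from_rotvec(s['tcp_rot']).as_matrix();print((q.mean(0)-s['position'])@T)
```

```text
[ 349.3559069  -316.95245369  180.35592537] [-3.10771443e+00  3.98873714e-01 -7.28805424e-04] [ 0.64626691  0.58004602 -0.00296005  2.07184043 -0.01245581  0.49347425
 -1.17133073] 0.8167 [ 3.6890988   5.51363105 -0.66753915]
329 [ 452.25451242 -161.1367618    80.06129093] ((452.2891540527344, -159.80833435058594), (13.331311225891113, 16.08310890197754), 75.0162582397461)
[  60.27503096 -175.90498239  101.73506953]
```

View pics/w1.png

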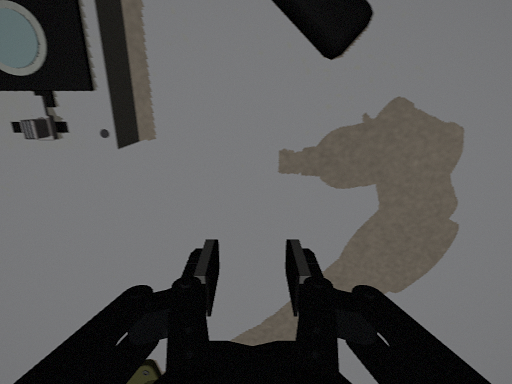

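The wrist view shows the chamber's knob at (40,128) on its slot, clear of the fingers. The previous call was refused because the rows had no roll, so I'm repeating it with roll.

Emit:
apply_moves:
  targets:
    - {"x": 0.12,"y": -0.35,"z": 0.11,"roll": 0}
    - {"x": 0.12,"y": -0.35,"z": 0.11,"roll": 0}
    - {"x": 0.12,"y": -0.35,"z": 0.11,"roll": 0}
    - {"x": 0.12,"y": -0.35,"z": 0.11,"roll": 0}
    - {"x": 0.12,"y": -0.35,"z": 0.11,"roll": 0}
    - {"x": 0.12,"y": -0.35,"z": 0.11,"roll": 0}
    - {"x": 0.12,"y": -0.35,"z": 0.11,"roll": 0}
    - {"x": 0.12,"y": -0.35,"z": 0.11,"roll": 0}

```text
time: 1.48
position: [446.5, -176.9, 126.8]
tcp_rot: [3.112, -0.424, -0.001]
wrist_force: [-0.8, -0.2, -0.2]
finger_gap: 38.4
gripper_force: 0.0
```

```bash
cat > look.py <<'E'
from h import *
import sys
c=cam('wrist');save(sys.argv[1],c['image']);s=ctrl.read_state();print(s['position'],s['tcp_rot'],s['time'],s['wrist_force'])
P=pts(c);Z=P[...,2];m=(Z>76)&(Z<86)&(np.hypot(P[...,0]-455,P[...,1]+158)<20)
q=P[m];T=R.from_rotvec(s['tcp_rot']).as_matrix()
if len(q):
    r=cv2.minAreaRect(q[:,:2].astype(np.float32));print(m.sum(),q.mean(0),r)
    print((np.r_[r[0],80.5]-s['position'])@T)
print('ideal',(np.array([454.6,-158.6,80.5])-s['position'])@T, T[:,0])
E
python3 look.py w2.png
```

```text
[ 446.30325968 -177.54591574  127.01706794] [ 3.11145701e+00 -4.26381585e-01 -7.29654210e-04] 1.5333 [ 0.05248376 -0.07135934  0.07581248]
355 [ 453.35227568 -159.85196488   80.3748147 ] ((452.6789855957031, -159.5054931640625), (12.068598747253418, 16.354202270507812), 73.77051544189453)
[  1.30218432 -19.1421718   46.49543969]
ideal [  2.90878353 -20.53107389  46.49338895] [ 9.63134471e-01 -2.69020240e-01 -3.16910211e-04]
```

View pics/w2.png

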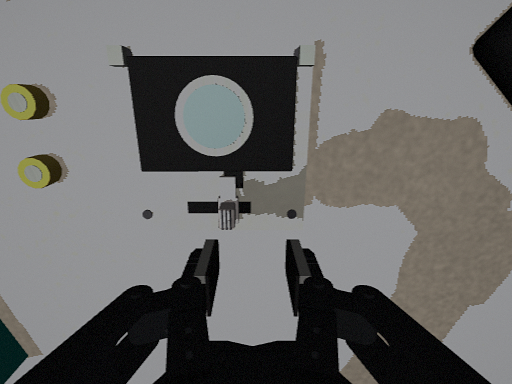

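The knob is at (228,213), just ahead of and left of the fingers at (205,265) and (298,265). Next I move over it and then descend astride it.

Emit:
apply_moves:
  targets:
    - {"x": 0.004,"y": -0.04,"z": 0.0,"roll": 0}
    - {"x": 0.004,"y": -0.04,"z": 0.02,"roll": 0}
    - {"x": 0.004,"y": -0.04,"z": 0.06,"roll": 0}
    - {"x": 0.004,"y": -0.04,"z": 0.09,"roll": 0}
    - {"x": 0.004,"y": -0.04,"z": 0.12,"roll": 0}
    - {"x": 0.004,"y": -0.04,"z": 0.12,"roll": 0}
    - {"x": 0.004,"y": -0.04,"z": 0.12,"roll": 0}
    - {"x": 0.004,"y": -0.04,"z": 0.12,"roll": 0}

```text
time: 2.2
position: [454.4, -158.5, 67.6]
tcp_rot: [3.112, -0.426, 0.001]
wrist_force: [-0.3, 0.4, -0.3]
finger_gap: 38.2
gripper_force: 0.0
```

```bash
python3 look.py w3.png
```

```text
[ 454.66696101 -158.2545412    67.81056383] [ 3.11207048e+00 -4.25095533e-01  2.32782210e-03] 2.25 [-0.33198048  0.32427304  0.87031827]
709 [ 454.62111377 -157.61620277   80.47765166] ((455.434814453125, -152.64236450195312), (27.069950103759766, 17.45882797241211), 69.25679016113281)
[ -0.74568402  -5.60723296 -12.69294333]
ideal [  0.04784404   0.35604092 -12.68923015] [ 0.96336566 -0.26818687  0.00155282]
```

View pics/w3.png

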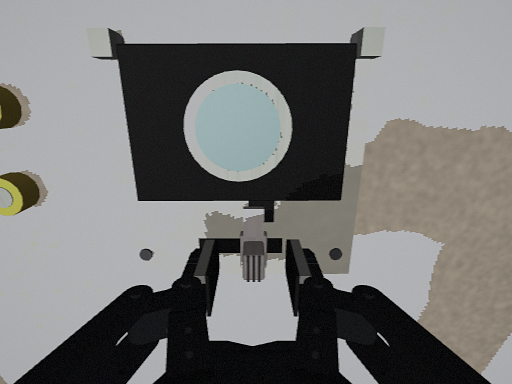

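The knob at (253,260) is centred between the fingers, so I close on it gently.

Emit:
apply_moves:
  targets:
    - {"x": 0,"y": 0,"z": 0.002,"roll": 0}
    - {"x": 0,"y": 0,"z": 0.002,"roll": 0}
    - {"x": 0,"y": 0,"z": 0.002,"roll": 0}
    - {"x": 0,"y": 0,"z": 0.002,"roll": 0}
    - {"x": 0,"y": 0,"z": 0.002,"roll": 0}
    - {"x": 0,"y": 0,"z": 0.002,"roll": 0}
    - {"x": 0,"y": 0,"z": 0.002,"roll": 0}
    - {"x": 0,"y": 0,"z": 0.002,"roll": 0}
  grip: -1
  newtons: 25

```text
time: 2.92
position: [454.7, -157.8, 66.6]
tcp_rot: [3.112, -0.423, 0.002]
wrist_force: [0.1, -1.1, 6.2]
finger_gap: 11.0
gripper_force: 28.4
```

Emit:
apply_moves:
  targets:
    - {"x": 0,"y": -0.006,"z": 0,"roll": 0}
    - {"x": 0,"y": -0.012,"z": 0,"roll": 0}
    - {"x": 0,"y": -0.018,"z": 0,"roll": 0}
    - {"x": 0,"y": -0.024,"z": 0,"roll": 0}
    - {"x": 0,"y": -0.027,"z": 0,"roll": 0}
    - {"x": 0,"y": -0.027,"z": 0,"roll": 0}
    - {"x": 0,"y": -0.027,"z": 0,"roll": 0}
    - {"x": 0,"y": -0.027,"z": 0,"roll": 0}

```text
time: 3.58
position: [458.1, -145.7, 66.6]
tcp_rot: [3.111, -0.425, 0.002]
wrist_force: [-1.0, -2.9, 6.7]
finger_gap: 11.1
gripper_force: 28.4
```

```bash
python3 look.py w4.png
```

```text
[ 458.07344772 -145.71301387   66.53864078] [ 3.11088306e+00 -4.24835075e-01  1.78231821e-03] 3.6333 [-0.91912888 -2.10650749  5.85666104]
925 [ 459.48917349 -150.2420045    80.78807597] ((457.3088684082031, -153.16607666015625), (24.770774841308594, 23.00771713256836), 74.47881317138672)
[  1.28095077   7.40838139 -13.9473054 ]
ideal [  0.128252    13.36964862 -13.93896872] [ 0.96338276 -0.26812641  0.0013731 ]
```

View pics/w4.png

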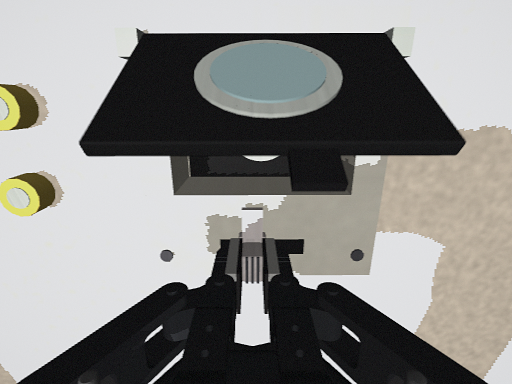

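The cover is rising: its free edge runs along row 148 and the chamber interior shows below it. I hold still while it swings.

Emit:
apply_moves:
  targets:
    - {"x": 0,"y": 0,"z": 0,"roll": 0}
    - {"x": 0,"y": 0,"z": 0,"roll": 0}
    - {"x": 0,"y": 0,"z": 0,"roll": 0}
    - {"x": 0,"y": 0,"z": 0,"roll": 0}
    - {"x": 0,"y": 0,"z": 0,"roll": 0}
    - {"x": 0,"y": 0,"z": 0,"roll": 0}
    - {"x": 0,"y": 0,"z": 0,"roll": 0}
    - {"x": 0,"y": 0,"z": 0,"roll": 0}

```text
time: 4.3
position: [458.1, -145.7, 66.5]
tcp_rot: [3.111, -0.425, 0.002]
wrist_force: [-1.4, -3.2, 6.4]
finger_gap: 11.2
gripper_force: 28.4
```

Emit:
apply_moves:
  targets:
    - {"x": 0,"y": 0.013,"z": 0,"roll": 0}
    - {"x": 0,"y": 0.026,"z": 0,"roll": 0}
    - {"x": 0,"y": 0.026,"z": 0,"roll": 0}
    - {"x": 0,"y": 0.026,"z": 0,"roll": 0}
    - {"x": 0,"y": 0.026,"z": 0,"roll": 0}
    - {"x": 0,"y": 0.026,"z": 0,"roll": 0}
    - {"x": 0,"y": 0.026,"z": 0,"roll": 0}
    - {"x": 0,"y": 0.026,"z": 0,"roll": 0}

```text
time: 4.97
position: [454.8, -157.7, 66.6]
tcp_rot: [3.112, -0.424, 0.002]
wrist_force: [-1.7, -1.8, 6.7]
finger_gap: 11.2
gripper_force: 28.5
```

Emit:
apply_moves:
  targets:
    - {"x": 0,"y": 0,"z": 0,"roll": 0}
    - {"x": 0,"y": 0,"z": 0,"roll": 0}
    - {"x": 0,"y": 0,"z": 0,"roll": 0}
    - {"x": 0,"y": 0,"z": 0,"roll": 0}
    - {"x": 0,"y": 0,"z": 0,"roll": 0}
    - {"x": 0,"y": 0,"z": 0,"roll": 0}
    - {"x": 0,"y": 0,"z": 0,"roll": 0}
    - {"x": 0,"y": 0,"z": 0,"roll": 0}
  grip: -0.1

```text
time: 5.63
position: [454.6, -156.8, 65.8]
tcp_rot: [3.113, -0.423, -0.0]
wrist_force: [0.0, -0.6, 0.9]
finger_gap: 38.3
gripper_force: 0.0
```

Emit:
apply_moves:
  targets:
    - {"x": 0,"y": 0,"z": -0.04,"roll": 0}
    - {"x": 0,"y": 0,"z": -0.1,"roll": 0}
    - {"x": -0.05,"y": 0,"z": -0.18,"roll": 0}
    - {"x": -0.1,"y": 0.1,"z": -0.2,"roll": 0}
    - {"x": -0.1,"y": 0.2,"z": -0.2,"roll": 0}
    - {"x": -0.1,"y": 0.25,"z": -0.2,"roll": 0}
    - {"x": -0.1,"y": 0.25,"z": -0.2,"roll": 0}
    - {"x": -0.1,"y": 0.25,"z": -0.2,"roll": 0}

```text
time: 6.3
position: [371.3, -267.7, 166.2]
tcp_rot: [3.109, -0.435, 0.001]
wrist_force: [0.3, 0.6, -0.1]
finger_gap: 38.6
gripper_force: 0.0
```

Run:
```python
from h import *
s=ctrl.read_state();print(s['position'],s['time'],s['wrist_force'])
a=cam('top')['image'];b=cam('side')['image']
save('end.png',np.hstack([cv2.resize(a[100:300,100:400],(390,400)),cv2.resize(b[80:380,120:420],(400,400))]))
```

```text
[ 371.30934304 -267.74941676  166.22831166] 6.3 [ 0.25362534  0.64053308 -0.13596524]
```

View pics/end.png

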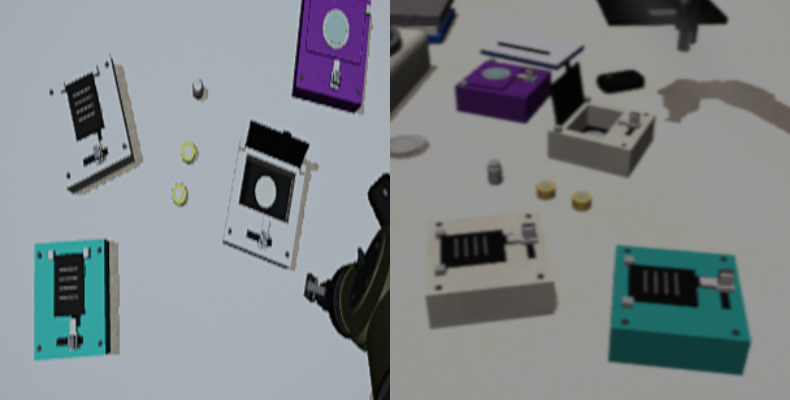

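The picture shows the chamber cover standing open past vertical, at (278,143) from above and (567,95) from the side. The battery unit and both look-alikes are still shut, and the robot is clear.

```bash
python3 -c "
from rig import ctrl
print(ctrl.close_job())"
```

```text
the job is handed in; nothing more can be done
None
```

The specimen chamber's latch was slid and its cover swung fully open; the battery unit and look-alikes stayed shut, the arm is clear, and the job was handed in after about 6.4 s.

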